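Slide the stone crate into its bay

TASK

Push the tall crate of whetstones back along the bench into its parking bay until its back is fully home against the wooden stop, standing square and upright between the two side rails. It is top-heavy, so push it low with your fingertips, only on the wooden step at its foot: do not touch the box or the stones above, never let it tip and never lift it. Leave the cup, the small stone and the tape roll where they are, and leave the crate standing free.

Things in the scene. Friction and masses are not known exactly. Their poses are not given: they have to be found in the camera images.
- stone_crate: tall wooden crate of whetstones, about 1.1 kg, footprint 125 (x) by 160 mm (y). Origin: centre of the footprint at bench level; z up; x points to its back, the way to travel. In front, x -62.5 to -18.5 mm, only the low step; behind it, x -18.5 to 62.5 mm, the tall box. Centre of mass near x +14, 85 mm up. Slides at 4 to 15 N pushed level at the step; pushed high, it tips over its back edge
- crate_step: wooden step at the crate's foot, fixed to it, the only part to touch: a solid block 44 x 160 x 36 mm, full crate width, with a flat upright front face; its top is 40 mm above the bench. Origin: centre of its underside, 40.5 mm in front of (-x from) the crate's origin, 4 mm above the bench; axes as the crate's
- crate_box: open box with four stones standing on end, fixed to the crate, not to be touched: 81 x 160 mm, rim 151 mm, stones up to 241 mm above the bench. Origin: centre of its underside, 22 mm behind (+x from) the crate's origin, 26 mm above the bench; axes as the crate's
- step_face (a point): middle of the step's flat front face, 22 mm above the bench; fixed to the crate, 62.5 mm in front of its origin
- crate_back (a point): middle of the lower back edge of the crate, at bench level; fixed to the crate, 62.5 mm behind its origin
- bay: dark wood, fixed: a stop 212 mm wide, 40 mm high, and two side rails 24 mm high. Origin: middle of the stop's front face at bench level; z up; x points into the bay and through the stop. Rails parallel from the stop to x = -40 mm, 176 mm apart inside, then flaring to about 200 mm apart at their ends, x = -60 mm. The parked crate's x lies along the bay's and its step face at x = -125 mm
- cup: white enamel cup beside the bay, 76 mm wide (98 mm with its handle), 76 mm high, loose; leave alone. Origin: centre of its underside
- small_stone: small cream whetstone block beside the bay, 28 x 52 x 24 mm, loose; leave alone. Origin: centre of its underside
- tape: roll of tape lying flat, 89 mm across, 24 mm high, loose; leave alone. Origin: centre of its underside

How it is judged:
At the end, for the whole second after the job is handed in: The crate stands at rest and upright (within 0.04 rad) on the bench in the bay, its back edge within 5 mm of the stop and within 14 mm of its middle sideways, square to the bay within 0.08 rad (x of crate_back in the frame of bay above -0.005 m and y of crate_back in the frame of bay between -0.014 and 0.014 m and angle between the x axis of stone_crate and the x axis of bay, either way round below 0.08 rad and angle between stone_crate's own z axis and vertical below 0.04 rad and height (world z) of stone_crate below 0.006 m and linear speed of stone_crate below 0.01 m/s); the robot touches nothing.
It fails at once if the crate is tipped by more than 0.15 rad (9 degrees) (angle between stone_crate's own z axis and vertical above 0.15 rad).
It fails at once if the crate is lifted: its origin more than 15 mm above the bench (height (world z) of stone_crate above 0.015 m).
It fails at once if the box or the stones above the step are touched (more than 1 N) (contact force between any of the fingers, the arm and crate_box above 1 N).
It fails at once if the cup, the small stone or the tape roll is moved by more than 15 mm (distance of any of cup, small_stone, tape from where it was at the start of the episode above 0.015 m).
It also fails if it takes over 51 s, if anything falls off the work surface, if the arm or the gripper's body presses on something with over 40 N, if the wrist force passes 120 N, or if a joint passes its speed limit or range.

ROBOT

A 7-joint arm with a two-finger parallel gripper is mounted at the origin on a cart in front of the work surface, level with it; the furniture and walls round the work are solid. World frame = base frame: x ahead of the robot, y to its left, z up, the work surface at z = 0. Lengths are in m, angles in rad, forces in N, time in s.
With the tool pointing down it reaches from about 0.425 to 0.95 m from the base axis. Payload 16.7 kg.
Tool frame: the origin (TCP) lies at the very end of the fingers, on their centre line; the grasp point (between the pads) lies 19 mm behind it; x points along the fingers, z is the direction in which the jaws open and shut, and the axes are right-handed (so a half turn about x gives the same grasp; the last joint's range is limited). The gripper opens to 94 mm and grips with 3 to 60 N. Pads are 16 mm wide; open, the fingers measure 119 mm over their backs; the gripper's body (75 mm by 177 mm) begins 78 mm behind the grasp point.
Start: joints at [-1.47, 0.426, 0.074, 1.606, -0.034, 1.111, -0.067], TCP at [0.168, 0.654, 0.205] pointing down, gripper open.
Joint ranges: [-2.85, 2.85], [-0.5, 2.14], [-1.23, 1.37], [0.21, 2.46], [-1.02, 4.16], [0.16, 2.05], [-2.73, 2.73]. Speed limits (rad/s): [1.89, 1.89, 2.39, 2.39, 3.01, 3.01, 3.01].

INTERFACE

Orientations are given as a unit quaternion [x, y, z, w].
In Python, from rig import bot gives the robot as it stands. The module is installed in compiled form; this text tells all that it offers.
- The arm moves only by the tool apply_moves, never from a script. Its arguments are lists of equal length, an entry for each row: "linear": the shift along the tool's x, y, z in units of 40 mm (1.0 is 40 mm), a list of three; "delta_rot": the turn, a rotation vector about the tool's x, y, z in units of 0.12 rad (1.0 is 0.12 rad), a list of three; "jaw": the closure, from -1 (fully open) to 1 (shut). A call has 1 to 5 rows; each row shifts and turns the commanded pose from where the row before left it, along the tool's axes as they then stand; what a row does not reach is not made up. A row lasts 1/8 s, in which the tool goes at most 62.5 mm and 10.7 degrees, less where a joint would pass 70% of its speed; a pose out of reach is approached as far as the arm can. A call with a number of a shift or a turn outside -1 to 1 is refused whole. A call with a gripper value outside its range is refused whole. The fingers move at their own pace and stop on an object; the grip force is fixed at half the most. Time passes only in rows, so rows that do not move let the fingers close. It gives the time, the measured TCP pose, the force and the opening at its end, in the units of the state.
- bot.state(): the state, without advancing time (a new reading comes with each control period).
- bot.read_camera(name): name is "side" or "top" or "wrist"; returns the picture (384x512x3 uint8, blue, green, red); there is no depth.
- bot.camera_params(name): a dict with "camera_matrix" (3x3 intrinsics, pixels), "xyz" and "attitude" of the camera in the world. Camera axes: x right, y up, looking along -z (the intrinsics and any distortion apply to the point x, -y, -z); pixel columns grow to the right and rows downward; lengths in m; the calibration is good to about 2 mm. A picture is of the moment at which its call begins: read the wrist's pose just before it. camera_params takes no time and is no camera call; for the wrist camera it gives the pose at the moment of the call.
- bot.hand_in(): hands the job in, once; it reports no verdict.
Trained networks look in the newest picture that a camera, given by its name, has taken for a name from the list of things; names that differ only in an ending like _2 or _b are one class to them, and where a whole thing is asked for, a point or a joint stands for the part that bears it (a point fixed in the world has none). Each returns a list of dicts, best first, with "score" (0 to 1); they miss things now and then, are a little off and sometimes report something else, mostly with a low value. They report only what shows in the picture. A call takes as long as a camera call.
- bot.search_frame(label, camera): "position" ([x, y, z] in m, in world coordinates, good to about 4 mm: the middle of the surface that is visible of it).
- bot.tip_of(label, camera): "position" ([x, y, z] in m, in world coordinates, good to about 4 mm: a listed point, or the origin of a listed thing).
The state is a dict: "t": time; "q": joint angles; "qd": joint speeds; "tau": joint torques, N m; "tool_pos": TCP position; "orientation": TCP orientation; "ft_force": force on the tool from outside, world axes, zero at the start; "wrist_torque": the same for the moment, N m; "gripper_width": finger opening in m.
Only numpy, scipy, OpenCV 4.12 (cv2) and the standard library are available. Lean on these libraries where they do the work, as an engineer would, in place of code of your own. Each camera call takes 0.05 s, during which the arm holds its last target. There are 200 camera calls.

## Working session

There is one attempt and no reset: what is moved stays moved. The work goes in short steps, Python scripts to look and compute and a tool call to move; the robot and the scene stay as the last step left them, time stands still between calls to the robot, and variables do not carry over. Pictures are saved under pics/ and viewed, about 8 in all and at most 12, crops included, and the job is handed in when it is done.

Besides the shell and the picture viewer there is one more tool, called after ">>>" by a JSON object that holds its "api" and its "payload", one argument or row to a line. apply_moves: Moves the arm, as the interface text tells. Shifts and turns lie within -1 to 1; 1 stands for 40 mm of shift or 0.12 rad of turn. Its arguments: {"type":"object","properties":{"linear":{"type":"array"},"delta_rot":{"type":"array"},"jaw":{"type":"array"}},"required":["linear","delta_rot","jaw"]}

```bash
mkdir -p pics; cat > h.py <<'E'
import numpy as np,cv2
from rig import bot
from scipy.spatial.transform import Rotation as R
def st():
    s=bot.state(); print('t',round(s['t'],2),'p',np.round(s['tool_pos'],4),'R',np.round(R.from_quat(s['orientation']).as_matrix(),3).tolist(),'F',np.round(s['ft_force'],1),'w',round(s['gripper_width'],3)); return s
E
python3 - <<'E'
from h import *
st()
ims=[]
for c in ("top","side"):
    ims.append(bot.read_camera(c)); cv2.imwrite(f'pics/{c}0.png',ims[-1])
    for l in ("stone_crate","step_face","crate_back","bay","cup","small_stone","tape"):
        print(c,l,[(round(d['score'],2),np.round(d['position'],3).tolist()) for d in bot.tip_of(l,c)[:2]])
E
```

```text
t 0.0 p [0.1674 0.6534 0.2048] R [[-0.0, -0.969, 0.248], [-0.001, 0.248, 0.969], [-1.0, -0.0, -0.001]] F [-0.1  0.6  0.3] w 0.094
top stone_crate [(0.7, [0.549, 0.024, -0.001]), (0.5, [0.465, -0.152, -0.005])]
top step_face [(0.74, [0.489, 0.046, 0.022]), (0.49, [0.547, 0.024, -0.0])]
top crate_back [(0.49, [0.463, -0.155, 0.002])]
top bay [(0.92, [0.71, -0.011, 0.0]), (0.41, [0.487, 0.05, 0.02])]
top cup [(0.77, [0.586, -0.178, -0.003])]
top small_stone [(0.7, [0.631, 0.168, 0.002]), (0.48, [0.509, 0.043, 0.003])]
top tape [(0.93, [0.463, -0.153, -0.001])]
side stone_crate []
side step_face [(0.83, [0.489, 0.052, 0.026])]
side crate_back []
side bay [(0.69, [0.488, 0.048, 0.023]), (0.67, [0.708, -0.019, -0.002])]
side cup [(0.74, [0.581, -0.181, 0.001])]
side small_stone [(0.67, [0.627, 0.171, -0.005])]
side tape [(0.93, [0.466, -0.152, 0.001])]
```

View pics/top0.png

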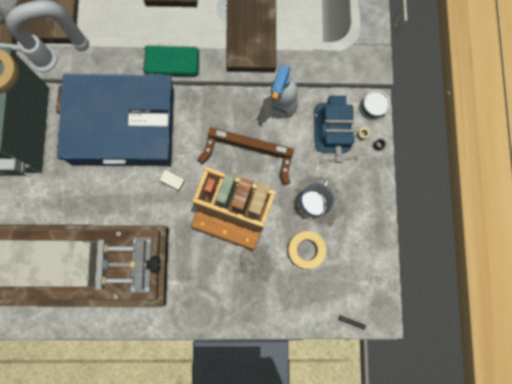

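View pics/side0.png

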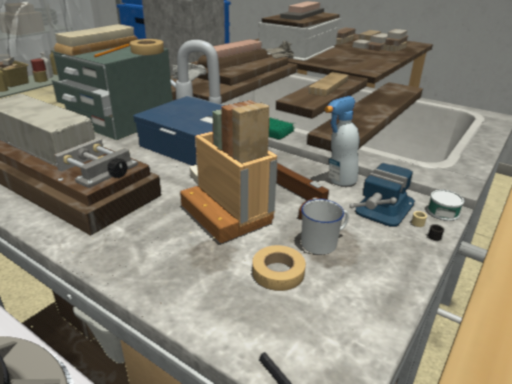

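The top view (up = +x, left = +y) shows the step's front edge at about (192,230)-(253,247) and the stop at (210,130)-(293,155). The cup is at (314,203), the tape at (307,250) and the small stone at (172,180). The side view agrees. Next I'll rectify the plane z=0.04, where the step top and stop top both lie.

```bash
cat >> h.py <<'E'
def Pm(cam):
    p=bot.camera_params(cam); a=np.array(p['attitude'],float)
    Rw=R.from_quat(a).as_matrix() if a.size==4 else a
    K=np.array(p['camera_matrix']); F=np.diag([1,-1,-1.])
    Rt=F@Rw.T; return K@np.c_[Rt,-Rt@np.array(p['xyz'])]
def rect(im,cam,z,x0,x1,y0,y1,s):  # up=+x, left=+y
    P=Pm(cam); H=np.c_[P[:,0],P[:,1],P[:,2]*z+P[:,3]]
    A=np.array([[0,-1/s,x1],[-1/s,0,y1],[0,0,1]]) # (u,v)->x,y
    return cv2.warpPerspective(im,np.linalg.inv(H@A),(int((y1-y0)*s),int((x1-x0)*s)),flags=cv2.INTER_CUBIC)
E
python3 - <<'E'
from h import *
print({k:v for k,v in bot.camera_params('top').items()})
print({k:v for k,v in bot.camera_params('wrist').items()})
im=rect(cv2.imread('pics/top0.png'),'top',.04,.42,.76,-.2,.2,1700)
for i in range(0,35,5): cv2.putText(im,f'{.76-i/100:.2f}',(0,int(i*17)+4),0,.4,(0,0,255)); cv2.line(im,(30,i*17),(40,i*17),(0,0,255))
for j in range(0,40,5): cv2.putText(im,f'{.2-j/100:.2f}',(j*17,570),0,.4,(0,0,255));cv2.line(im,(j*17,550),(j*17,557),(0,0,255))
cv2.imwrite('pics/rect0.png',im)
E
```

```text
{'camera_matrix': array([[467.8235526 ,   0.        , 255.18503981],
       [  0.        , 467.8235526 , 196.80688399],
       [  0.        ,   0.        ,   1.        ]]), 'xyz': array([0.39205307, 0.00519384, 1.12843433]), 'attitude': array([ 0.0492706 , -0.07273744, -0.70237305,  0.7063666 ])}
{'camera_matrix': array([[332.76297796,   0.        , 257.50200375],
       [  0.        , 332.76297796, 193.9278922 ],
       [  0.        ,   0.        ,   1.        ]]), 'xyz': array([0.0949274 , 0.67085803, 0.38408639]), 'attitude': array([-0.1014239 , -0.07839987,  0.60759342,  0.78383473])}
```

View pics/rect0.png

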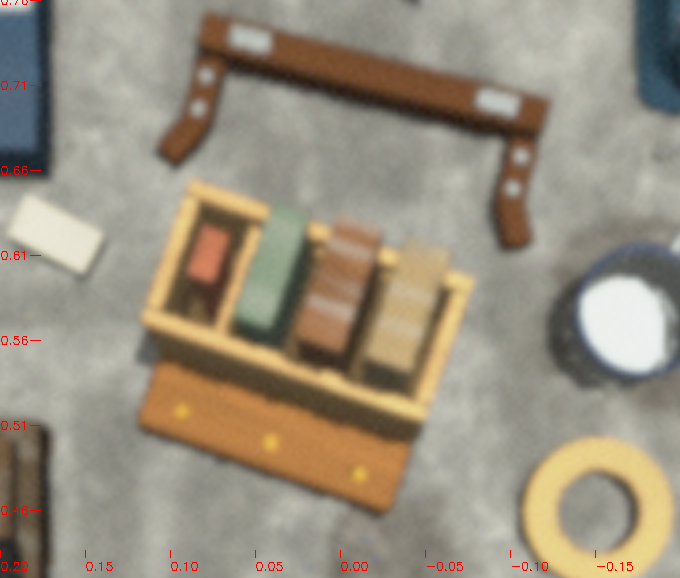

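The step's front top edge runs (138,425)-(388,513), with its middle at about (0.484, 0.045) and the crate's x at -19.4°. The bay's x is about -14.3°, which is almost exactly the tool's present yaw. The crate is close to centred and about 109 mm short of the stop. I'll move the tool in front of the step, fingers open and across it.

>>> {"api": "apply_moves", "payload": {
  "linear": [
    [0,-1,-1],
    [0,-1,-1],
    [0,-1,-1],
    [0,-1,-1],
    [0,-1,-1]
  ],
  "delta_rot": [
    [0,0,0],
    [0,0,0],
    [0,0,0],
    [0,0,0],
    [0,0,0]
  ],
  "jaw": [-1,-1,-1,-1,-1]
}}

```text
t: 1.42
tool_pos: [0.3124, 0.4088, 0.2057]
orientation: [-0.433, 0.558, 0.434, 0.559]
ft_force: [0.3, 0.5, 0.2]
gripper_width: 0.094
```

>>> {"api": "apply_moves", "payload": {
  "linear": [
    [0,-1,-1],
    [0,-1,-1],
    [0,-1,-1],
    [0,-1,-1],
    [0,0,0]
  ],
  "delta_rot": [
    [0,0,0],
    [0,0,0],
    [0,0,0],
    [0,0,0],
    [0,0,0]
  ],
  "jaw": [-1,-1,-1,-1,-1]
}}

```text
t: 2.05
tool_pos: [0.4287, 0.2122, 0.2058]
orientation: [-0.432, 0.56, 0.432, 0.56]
ft_force: [-0.8, 0.8, -0.2]
gripper_width: 0.0939
```

>>> {"api": "apply_moves", "payload": {
  "linear": [
    [0,-0.4,-1],
    [0,-0.4,-1],
    [0,-0.4,-1],
    [0,-0.2,-0.8],
    [0,0,0]
  ],
  "delta_rot": [
    [0,0,0],
    [0,0,0],
    [0,0,0],
    [0,0,0],
    [0,0,0]
  ],
  "jaw": [-1,-1,-1,-1,-1]
}}

```text
t: 2.68
tool_pos: [0.4433, 0.0532, 0.2057]
orientation: [-0.433, 0.559, 0.433, 0.559]
ft_force: [-0.1, 0.3, 0.3]
gripper_width: 0.0939
```

>>> {"api": "apply_moves", "payload": {
  "linear": [
    [0,0,0],
    [0,0,0],
    [0,0,0]
  ],
  "delta_rot": [
    [0,0,-0.6],
    [0,0,-0.6],
    [0,0,0]
  ],
  "jaw": [-1,-1,-1]
}}

```text
t: 3.05
tool_pos: [0.4426, 0.0562, 0.2056]
orientation: [-0.473, 0.525, 0.393, 0.588]
ft_force: [0.1, 0.1, 0.0]
gripper_width: 0.0937
```

```bash
python3 - <<'E'
from h import *
st()
im=bot.read_camera('top'); cv2.imwrite('pics/top1.png',im)
w=bot.read_camera('side'); cv2.imwrite('pics/w1.png',np.vstack([im[120:300,130:390],w[80:300,130:390]]))
E
```

```text
t 3.05 p [0.4426 0.0562 0.2056] R [[0.139, -0.959, 0.245], [-0.034, 0.243, 0.969], [-0.99, -0.143, 0.001]] F [0.1 0.1 0. ] w 0.094
```

View pics/w1.png

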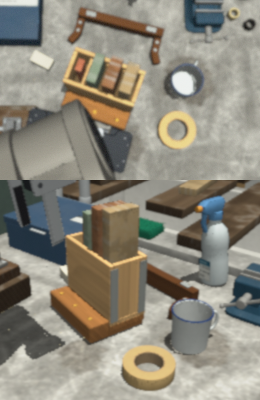

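Pose as planned: the tool is in front of the step (crop about (90,140)), clear of the tape at (177,128). The crate is unmoved. Next I go straight down.

>>> {"api": "apply_moves", "payload": {
  "linear": [
    [0.95,0.13,0],
    [0.95,0.13,0],
    [0.95,0.13,0],
    [0.95,0.13,0],
    [0.6,0.08,0]
  ],
  "delta_rot": [
    [0,0,0],
    [0,0,0],
    [0,0,0],
    [0,0,0],
    [0,0,0]
  ],
  "jaw": [-1,-1,-1,-1,-1]
}}

```text
t: 3.78
tool_pos: [0.445, 0.054, 0.026]
orientation: [-0.473, 0.527, 0.392, 0.588]
ft_force: [1.0, 0.7, 0.5]
gripper_width: 0.0942
```

>>> {"api": "apply_moves", "payload": {
  "linear": [
    [0.3,0.04,0],
    [0,0,0]
  ],
  "delta_rot": [
    [0,0,0],
    [0,0,0]
  ],
  "jaw": [-1,-1]
}}

```text
t: 4.03
tool_pos: [0.4451, 0.0539, 0.0153]
orientation: [-0.472, 0.527, 0.392, 0.588]
ft_force: [-0.4, -0.0, 0.8]
gripper_width: 0.0943
```

>>> {"api": "apply_moves", "payload": {
  "linear": [
    [0.018,-0.125,0],
    [0.018,-0.125,0],
    [0.018,-0.125,0],
    [0.018,-0.125,0],
    [0.018,-0.125,0]
  ],
  "delta_rot": [
    [0,0,0],
    [0,0,0],
    [0,0,0],
    [0,0,0],
    [0,0,0]
  ],
  "jaw": [-1,-1,-1,-1,-1]
}}

```text
t: 4.65
tool_pos: [0.4699, 0.0478, 0.0159]
orientation: [-0.473, 0.526, 0.392, 0.588]
ft_force: [0.5, 0.1, -0.2]
gripper_width: 0.0939
```

>>> {"api": "apply_moves", "payload": {
  "linear": [
    [0.018,-0.125,0],
    [0.018,-0.125,0],
    [0.018,-0.125,0],
    [0.018,-0.125,0],
    [0,0,0]
  ],
  "delta_rot": [
    [0,0,0],
    [0,0,0],
    [0,0,0],
    [0,0,0],
    [0,0,0]
  ],
  "jaw": [-1,-1,-1,-1,-1]
}}

```text
t: 5.28
tool_pos: [0.4878, 0.0422, 0.0153]
orientation: [-0.472, 0.527, 0.392, 0.588]
ft_force: [-4.6, -1.6, 1.9]
gripper_width: 0.0942
```

```bash
python3 - <<'E'
from h import *
st()
im=bot.read_camera('top')
for l in ("stone_crate","step_face","crate_back","bay"):
    print(l,[(round(d['score'],2),np.round(d['position'],3).tolist()) for d in bot.tip_of(l,'top')[:2]])
s=bot.read_camera('side'); w=bot.read_camera('wrist')
a=rect(im,'top',.04,.42,.76,-.14,.14,1100)
b=cv2.resize(s[80:290,130:390],None,fx=1.5,fy=1.5)
h=374;b=cv2.resize(b,(int(b.shape[1]*h/b.shape[0]),h));a=cv2.resize(a,(308,h))
cv2.imwrite('pics/p2.png',np.hstack([a,b]));cv2.imwrite('pics/w2.png',w)
E
```

```text
t 5.28 p [0.4878 0.0422 0.0153] R [[0.136, -0.959, 0.249], [-0.036, 0.247, 0.968], [-0.99, -0.141, -0.001]] F [-4.6 -1.6  1.9] w 0.094
stone_crate [(0.93, [0.56, 0.025, -0.003]), (0.16, [0.524, 0.042, 0.004])]
step_face []
crate_back []
bay [(0.63, [0.712, -0.015, -0.002])]
```

View pics/p2.png

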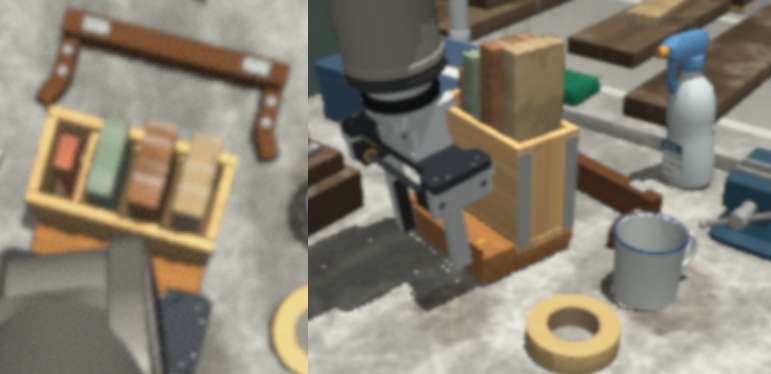

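Contact made: the fingers are on the step (side view about (460,240)) and the box is clear. The crate's yaw is now about 15°, close to the bay's, and it is centred to about 3 mm. I'll keep pushing and watch the force.

>>> {"api": "apply_moves", "payload": {
  "linear": [
    [0.02,-0.15,0],
    [0.02,-0.15,0],
    [0.02,-0.15,0],
    [0.02,-0.15,0],
    [0.02,-0.15,0]
  ],
  "delta_rot": [
    [0,0,0],
    [0,0,0],
    [0,0,0],
    [0,0,0],
    [0,0,0]
  ],
  "jaw": [-1,-1,-1,-1,-1]
}}

```text
t: 6.25
tool_pos: [0.5172, 0.0352, 0.0154]
orientation: [-0.472, 0.527, 0.393, 0.587]
ft_force: [-4.4, 0.5, -3.1]
gripper_width: 0.0937
```

>>> {"api": "apply_moves", "payload": {
  "linear": [
    [0.02,-0.15,0],
    [0.02,-0.15,0],
    [0.02,-0.15,0],
    [0.02,-0.15,0],
    [0,0,0]
  ],
  "delta_rot": [
    [0,0,0],
    [0,0,0],
    [0,0,0],
    [0,0,0],
    [0,0,0]
  ],
  "jaw": [-1,-1,-1,-1,-1]
}}

```text
t: 6.88
tool_pos: [0.5427, 0.0292, 0.0167]
orientation: [-0.473, 0.526, 0.392, 0.589]
ft_force: [-2.2, -0.3, 0.4]
gripper_width: 0.094
```

```bash
python3 - <<'E'
from h import *
s=st(); e=np.array([.969,-.245,0]);f=np.array([.245,.969,0]);o=np.array([.710,-.016,0])
print('tcp bay',(s['tool_pos']-o)@e,(s['tool_pos']-o)@f)
im=bot.read_camera('top'); cv2.imwrite('pics/top3.png',im)
for l in ("stone_crate","bay"):
    print(l,[(round(d['score'],2),np.round(d['position'],3).tolist(),np.round([(d['position']-o)@e,(d['position']-o)@f],3)) for d in bot.tip_of(l,'top')[:2]])
cv2.imwrite('pics/r3.png',cv2.resize(im[110:270,160:340],None,fx=3,fy=3,interpolation=2))
E
```

```text
t 6.88 p [0.5427 0.0292 0.0167] R [[0.14, -0.958, 0.249], [-0.036, 0.246, 0.969], [-0.989, -0.145, 0.0]] F [-2.2 -0.3  0.4] w 0.094
tcp bay -0.17315034559839365 0.0028046310343653375
stone_crate [(0.89, [0.614, 0.012, -0.004], array([-0.1  ,  0.003]))]
bay [(0.83, [0.711, -0.014, -0.003], array([0.001, 0.002]))]
```

View pics/r3.png

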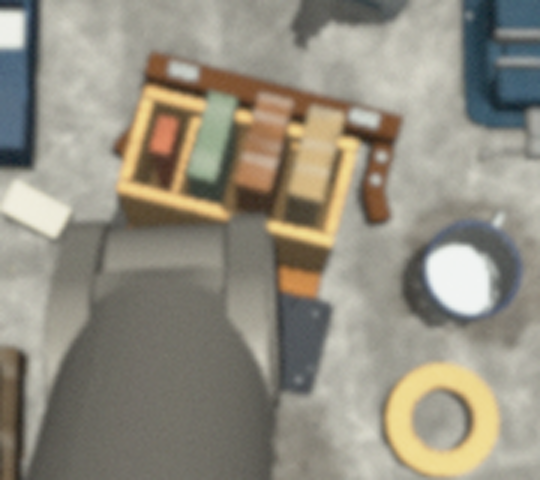

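On course: yaw matches the stop, y is about 1-3 mm off, the cup and tape are untouched, and about 39 mm remain.

>>> {"api": "apply_moves", "payload": {
  "linear": [
    [0.02,-0.15,0],
    [0.02,-0.15,0],
    [0.02,-0.15,0],
    [0.02,-0.15,0],
    [0.02,-0.15,0]
  ],
  "delta_rot": [
    [0,0,0],
    [0,0,0],
    [0,0,0],
    [0,0,0],
    [0,0,0]
  ],
  "jaw": [-1,-1,-1,-1,-1]
}}

```text
t: 7.65
tool_pos: [0.5702, 0.0221, 0.0166]
orientation: [-0.472, 0.526, 0.393, 0.588]
ft_force: [-7.3, 2.5, 2.3]
gripper_width: 0.0938
```

>>> {"api": "apply_moves", "payload": {
  "linear": [
    [0.007,-0.05,0],
    [0.007,-0.05,0],
    [0,0,0]
  ],
  "delta_rot": [
    [0,0,0],
    [0,0,0],
    [0,0,0]
  ],
  "jaw": [-1,-1,-1]
}}

```text
t: 8.02
tool_pos: [0.5743, 0.021, 0.0166]
orientation: [-0.472, 0.526, 0.393, 0.588]
ft_force: [-5.8, 1.8, 2.1]
gripper_width: 0.094
```

>>> {"api": "apply_moves", "payload": {
  "linear": [
    [0.007,-0.05,0],
    [0,0,0]
  ],
  "delta_rot": [
    [0,0,0],
    [0,0,0]
  ],
  "jaw": [-1,-1]
}}

```text
t: 8.28
tool_pos: [0.5762, 0.0206, 0.0166]
orientation: [-0.472, 0.526, 0.393, 0.588]
ft_force: [-5.6, 1.0, 0.8]
gripper_width: 0.094
```

>>> {"api": "apply_moves", "payload": {
  "linear": [
    [0.007,-0.05,0],
    [0.007,-0.05,0],
    [0,0,0]
  ],
  "delta_rot": [
    [0,0,0],
    [0,0,0],
    [0,0,0]
  ],
  "jaw": [-1,-1,-1]
}}

```text
t: 8.65
tool_pos: [0.5802, 0.0196, 0.0166]
orientation: [-0.472, 0.526, 0.393, 0.588]
ft_force: [-4.5, 0.9, 1.1]
gripper_width: 0.0944
```

>>> {"api": "apply_moves", "payload": {
  "linear": [
    [0.007,-0.05,0],
    [0,0,0]
  ],
  "delta_rot": [
    [0,0,0],
    [0,0,0]
  ],
  "jaw": [-1,-1]
}}

```text
t: 8.9
tool_pos: [0.5809, 0.0194, 0.0164]
orientation: [-0.472, 0.527, 0.393, 0.587]
ft_force: [-13.4, 3.8, 8.0]
gripper_width: 0.0937
```

The force is rising, so the stop is reached. One small seating push, then look.

>>> {"api": "apply_moves", "payload": {
  "linear": [
    [0.005,-0.035,0],
    [0,0,0]
  ],
  "delta_rot": [
    [0,0,0],
    [0,0,0]
  ],
  "jaw": [-1,-1]
}}

```text
t: 9.15
tool_pos: [0.5811, 0.0193, 0.0162]
orientation: [-0.471, 0.527, 0.394, 0.587]
ft_force: [-20.3, 5.7, 14.0]
gripper_width: 0.0935
```

```bash
python3 - <<'E'
from h import *
s=st(); e=np.array([.969,-.245,0]);f=np.array([.245,.969,0]);o=np.array([.710,-.016,0])
print('tcp bay',(s['tool_pos']-o)@e,(s['tool_pos']-o)@f)
im=bot.read_camera('top');s=bot.read_camera('side')
print([(round(d['score'],2),np.round(d['position'],3).tolist()) for d in bot.tip_of('stone_crate','top')[:2]])
cv2.imwrite('pics/r4.png',np.hstack([cv2.resize(im[110:270,180:310],(390,480),interpolation=2),cv2.resize(s[80:280,170:340],(408,480),interpolation=2)]))
E
```

```text
t 9.15 p [0.5811 0.0193 0.0162] R [[0.133, -0.96, 0.248], [-0.035, 0.245, 0.969], [-0.99, -0.138, -0.001]] F [-20.3   5.7  14. ] w 0.093
tcp bay -0.1335909496176363 0.0026240504941927355
[]
```

View pics/r4.png

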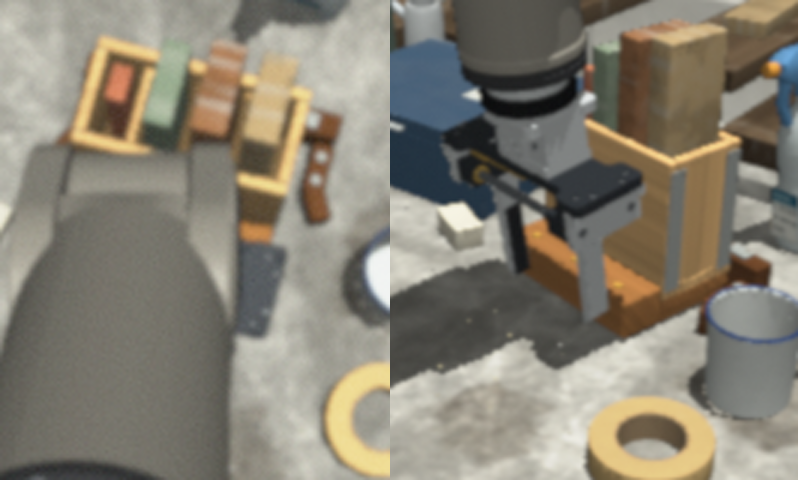

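The crate is upright against the stop. The TCP stays put while the force climbs to 20 N, and the step face reads x = -0.1256 in the bay (target -0.125). I'll back off level, then lift clear.

>>> {"api": "apply_moves", "payload": {
  "linear": [
    [-0.014,0.1,0],
    [-0.03,0.2,0],
    [-0.05,0.4,0],
    [-0.05,0.5,0],
    [0,0,0]
  ],
  "delta_rot": [
    [0,0,0],
    [0,0,0],
    [0,0,0],
    [0,0,0],
    [0,0,0]
  ],
  "jaw": [-1,-1,-1,-1,-1]
}}

```text
t: 9.93
tool_pos: [0.5358, 0.031, 0.0156]
orientation: [-0.473, 0.526, 0.393, 0.588]
ft_force: [0.3, 0.1, 0.7]
gripper_width: 0.0938
```

>>> {"api": "apply_moves", "payload": {
  "linear": [
    [0,0.9,0],
    [-0.9,0.4,0],
    [-0.9,0.2,0],
    [-0.9,0,0],
    [0,0,0]
  ],
  "delta_rot": [
    [0,0,0],
    [0,0,0],
    [0,0,0],
    [0,0,0],
    [0,0,0]
  ],
  "jaw": [-1,-1,-1,-1,-1]
}}

```text
t: 10.55
tool_pos: [0.4664, 0.05, 0.1163]
orientation: [-0.473, 0.524, 0.392, 0.59]
ft_force: [-0.9, 0.4, -0.4]
gripper_width: 0.094
```

```bash
python3 - <<'E'
from h import *
st(); e=np.array([.969,-.245,0]);f=np.array([.245,.969,0]);o=np.array([.710,-.016,0])
im=bot.read_camera('top');s=bot.read_camera('side')
for c in('top','side'):
  for l in ('stone_crate','step_face','cup','small_stone','tape'):
    print(c,l,[(round(d['score'],2),np.round(d['position'],3).tolist(),np.round([(d['position']-o)@e,(d['position']-o)@f],3)) for d in bot.tip_of(l,c)[:1]])
cv2.imwrite('pics/r5.png',np.hstack([cv2.resize(im[110:270,180:310],(390,480),interpolation=2),cv2.resize(s[80:280,170:340],(408,480),interpolation=2)]))
E
```

```text
t 10.55 p [0.4664 0.05   0.1163] R [[0.143, -0.958, 0.248], [-0.033, 0.245, 0.969], [-0.989, -0.147, 0.004]] F [-0.9  0.4 -0.4] w 0.094
top stone_crate [(0.98, [0.654, 0.004, -0.003], array([-0.059,  0.006]))]
top step_face [(0.72, [0.592, 0.018, 0.023], array([-0.123,  0.004]))]
top cup [(0.69, [0.585, -0.179, -0.002], array([-0.081, -0.188]))]
top small_stone [(0.63, [0.628, 0.172, 0.003], array([-0.125,  0.163]))]
top tape [(0.64, [0.463, -0.149, -0.002], array([-0.207, -0.19 ]))]
side stone_crate [(0.9, [0.648, 0.005, 0.004], array([-0.065,  0.005]))]
side step_face [(0.78, [0.592, 0.024, 0.022], array([-0.124,  0.01 ]))]
side cup [(0.83, [0.58, -0.179, 0.0], array([-0.086, -0.19 ]))]
side small_stone [(0.54, [0.631, 0.172, -0.003], array([-0.123,  0.163]))]
side tape []
```

View pics/r5.png

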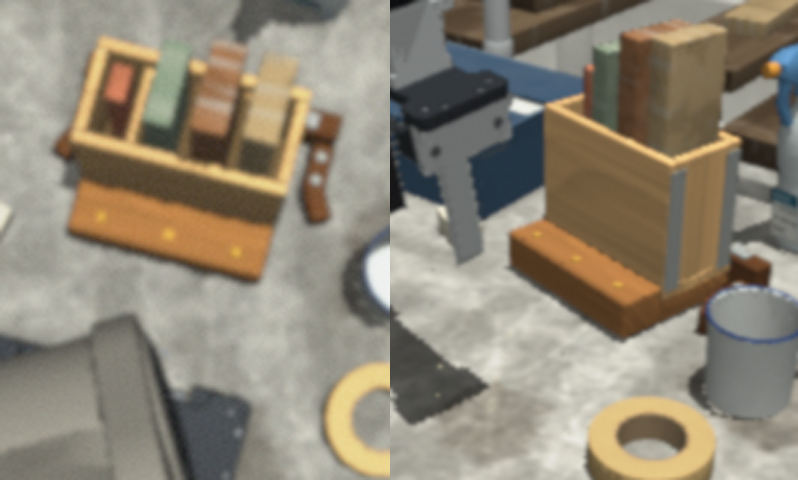

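The crate stands free and upright in the bay. The step edge (70,232)-(258,278) slopes about 14°, matching the bay, and the step face reads x ≈ -0.124 and y ≈ 4-10 mm. Nothing else has moved.

```bash
python3 -c "
from rig import bot
print(bot.hand_in())"
```

```text
the job is handed in; nothing more can be done
None
```

I pushed the crate about 110 mm back into its bay with both fingertips low on the step, about 16 mm above the bench, then backed off level, lifted clear and handed in at about 10.8 s.

- **Against the stop:** the arm stopped advancing while the push force climbed to about 21 N. Finger position puts the step face at x ≈ -125.6 mm in the bay, and the networks read -123 to -124 mm (target -125 mm).
- **Square and upright:** the step edge is at about 14°, the same as the bay to within about 1°. The crate looks upright in both views.
- **Sideways:** estimates of the offset disagree a little. Crate-origin readings give 5–6 mm and step-face readings 4 mm (top camera) and 10 mm (side camera). All are within the 14 mm limit.
- **Other things:** the cup and small stone read within about 5 mm of their starting positions, which is measurement noise. The tape does too in the top view, but the network missed it in the side picture, though it is visible there in place.
- **Robot:** it was clear of everything at hand-in.

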